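# Lay the slide-preparation instruments into the kit tray in order of use

### The job

Set up the slide-preparation kit: take the marker, the pipette and the tweezers from the sloping rest and lay them side by side in the notches of the steel tray in order of use, starting at the end with the tab: marker first, pipette in the middle, tweezers last. Each must lie level in its own pair of notches, centred along its length, with its tip on the far side of the tray as seen from the robot (the tips already point away from the robot on the rest); lower each one level into place before letting go instead of dropping it. Leave everything else on the bench where it stands.

Things in the scene. Friction and masses are not known exactly. Their poses are not given: they have to be found in the camera images.
- marker_mid (a point): Centre of the capped marker pen: white barrel, black cap, 135 mm long, round, 16 mm thick. It may roll about y. As built, its x axis points across the instrument, y along it towards the tip, z square to both, out of its upper face (up once it lies level). While it leans on the rest, y points uphill along the slope.
- marker_tip (a point): End of the marker that counts as its tip: the uphill end on the rest, 67 mm from its centre along y.
- pipette_mid (a point): Centre of the white plastic transfer pipette: 150 mm long, slender; treat it as a bar 10 mm square (10 mm wide at the centre). Its x axis points across the instrument, y along it towards the tip, z square to both, out of its upper face (up once it lies level). While it leans on the rest, y points uphill along the slope.
- pipette_tip (a point): Tip of the pipette, 75 mm from its centre along y.
- tweezers_mid (a point): Centre of the steel tweezers (forceps): 125 mm long, up to 14 mm wide at the middle, 9 mm thick, rigid (do not close). Its x axis points across the instrument, y along it towards the tip, z square to both, out of its upper face (up once it lies level). While it leans on the rest, y points uphill along the slope.
- tweezers_tip (a point): Tip of the tweezers, 62 mm from their centre along y.
- marker: The marker; origin on its underside (8 mm below its centre), same axes as its centre point.
- pipette: The pipette; origin on its underside (5 mm below its centre), same axes as its centre point.
- tweezers: The tweezers; origin on their underside (4.5 mm below their centre), same axes as their centre point.
- rest: Sloping instrument rest: aluminium frame, two grey cross bars, fixed, 165 x 191 mm, 126 mm high, dark base plate; origin under its middle. x level towards its high end (away from the robot), y left, z up. The instruments lean on it at 35 degrees, rising along x, at y = -55, 0 and +55 mm; which is where varies. Side rails at y = +-93 mm; each instrument has an end stop at its lower end.
- rest_mid (a point): Middle of the rest, midway between the cross bars at the height of their tops, 80 mm above the bench; axes as the rest. The bars lie 45 mm before and behind it along the slope, with teeth 12 mm high, 26 mm clear, on both sides of each instrument. Between the bars the space under the instruments is open for at least 50 mm.
- tray: Kit tray: shallow, steel, fixed, 190 mm along x, 200 mm along y, rim 18 mm high, flat pierced tab standing out 26 mm at its left (+y) end; origin under its middle. Two grey combs cross it 45 mm before and behind the middle, with three notches each, 26 mm wide between teeth 12 mm high. Between the combs its floor is open, 3 mm above the bench.
- place_first (a point): Place in the tray next to its tab, for the marker: point midway between the two notches, at the height of the notch bottoms (18 mm above the bench, 15 mm above the tray floor). x along the lying instrument, away from the robot, y towards the tab, z up.
- place_second (a point): The same for the middle place, for the pipette, 55 mm from the first towards -y.
- place_third (a point): The same for the last place, farthest from the tab, for the tweezers, 110 mm from the first towards -y.
- pencil: Bystander: yellow pencil, 170 mm long, 8 mm thick, lying near the front edge; origin under its middle.
- microscope_old: Bystander: black microscope, fixed, right of the work; about 200 x 150 mm, 330 mm high; origin under its foot. Keep the arm clear of it.
Mind the look-alikes: they are no part of the job. Of the things that look like the marker, the larger one is meant.

How it is judged (in metres and radians):
At the end, for the whole second after the job is handed in: From the tab: marker, pipette, tweezers, each released and at rest in its own notches: centre within 11 mm of the place sideways, 25 mm lengthwise and 5 mm of its lying height, parallel to the notches within 11 degrees, tip on the far side of the tray (y of marker_mid in the frame of place_first between -0.011 and 0.011 m and x of marker_mid in the frame of place_first between -0.025 and 0.025 m and z of marker_mid in the frame of place_first between 0.003 and 0.013 m and x of marker_tip in the frame of place_first above 0.03 m and angle between the y axis of marker_mid and the x axis of place_first, either way round below 0.2 rad and linear speed of each of marker, pipette, tweezers below 0.02 m/s and contact force between the fingers and marker below 0.05 N and y of pipette_mid in the frame of place_second between -0.011 and 0.011 m and x of pipette_mid in the frame of place_second between -0.025 and 0.025 m and z of pipette_mid in the frame of place_second between 0 and 0.01 m and x of pipette_tip in the frame of place_second above 0.03 m and angle between the y axis of pipette_mid and the x axis of place_second, either way round below 0.2 rad and contact force between the fingers and pipette below 0.05 N and y of tweezers_mid in the frame of place_third between -0.011 and 0.011 m and x of tweezers_mid in the frame of place_third between -0.025 and 0.025 m and z of tweezers_mid in the frame of place_third between -0.0005 and 0.0095 m and x of tweezers_tip in the frame of place_third above 0.03 m and angle between the y axis of tweezers_mid and the x axis of place_third, either way round below 0.2 rad and contact force between the fingers and tweezers below 0.05 N); the robot touches nothing.
It fails at once if an instrument is let go over the tray while it slopes by more than 17 degrees or its centre hangs more than 35 mm above the notch bottoms ((x of marker_mid in the frame of place_second between -0.1 and 0.1 m and y of marker_mid in the frame of place_second between -0.1 and 0.1 m and contact force between the fingers and marker below 0.01 N and (z of marker_mid in the frame of place_second above 0.035 m or angle between marker_mid's own y axis and vertical below 1.27 rad or angle between marker_mid's own y axis and vertical above 1.87 rad)) or (x of pipette_mid in the frame of place_second between -0.1 and 0.1 m and y of pipette_mid in the frame of place_second between -0.1 and 0.1 m and contact force between the fingers and pipette below 0.01 N and (z of pipette_mid in the frame of place_second above 0.035 m or angle between pipette_mid's own y axis and vertical below 1.27 rad or angle between pipette_mid's own y axis and vertical above 1.87 rad)) or (x of tweezers_mid in the frame of place_second between -0.1 and 0.1 m and y of tweezers_mid in the frame of place_second between -0.1 and 0.1 m and contact force between the fingers and tweezers below 0.01 N and (z of tweezers_mid in the frame of place_second above 0.035 m or angle between tweezers_mid's own y axis and vertical below 1.27 rad or angle between tweezers_mid's own y axis and vertical above 1.87 rad))).
It fails at once if the pencil is shifted by more than 3 cm (distance of pencil from where it was at the start of the episode above 0.03 m).
It also fails if it takes over 72 s, if anything falls off the work surface, if the arm or the gripper's body presses on something with over 40 N, if the wrist force passes 120 N, or if a joint passes its speed limit or range.

### The arm

A 7-joint arm with a two-finger parallel gripper is mounted at the origin on a cart in front of the work surface, level with it; the furniture and walls round the work are solid. World frame = base frame: x ahead of the robot, y to its left, z up, the work surface at z = 0. Lengths are in mm, angles in rad, forces in N, time in s.
With the tool pointing down it reaches from about 400 to 875 mm from the base axis. Payload 4.4 kg.
Tool frame: the origin (TCP) lies at the very end of the fingers, on their centre line; the grasp point (between the pads) lies 19 mm behind it (ctrl.grip_depth is the distance from the TCP to the grasp point, in mm); z points along the fingers, x is the direction in which the jaws open and shut, and the axes are right-handed (so a half turn about z gives the same grasp; the last joint's range is limited). The gripper opens to 85 mm and grips with 20 to 120 N. Pads are 22 mm wide; open, the fingers measure 114 mm over their backs; the gripper's body (76 mm by 85 mm) begins 54 mm behind the grasp point. The pads swing forward as they close: fully open they stand 13 mm farther back than shut.
Start: joints at [1.109, 0.628, 0.038, 1.517, -0.027, 0.996, -0.02], TCP at [250.633, -599.751, 231.313] pointing down, gripper open.
Joint ranges: [-3.06, 3.06], [-0.37, 2.12], [-1.25, 1.32], [0.18, 2.47], [-1.1, 4.24], [0.23, 1.98], [-2.94, 2.94]. Speed limits (rad/s): [2.57, 2.57, 3.14, 3.14, 3.14, 3.14, 3.14].

### API

Orientations are given as [roll, pitch, yaw] about the fixed x, y, z axes, in that order (R = Rz(yaw) Ry(pitch) Rx(roll)).
In Python, from cell import ctrl gives the robot as it stands.
- The arm moves only by the shell command python3 -m creep 'ROWS'. ROWS is JSON, a list of rows, each an object with "hand": the opening, from 0 (shut) to 1 (fully open); "travel": the shift along the tool's x, y, z in cm, a list of three; "angular": the turn, a rotation vector about the tool's x, y, z in degrees, a list of three. In form: [{"hand": hand, "travel": [tx, ty, tz], "angular": [rx, ry, rz]}, ...]. A call has 1 to 20 rows; each row is the pose to reach, as a shift and turn from the pose measured when the call began, along the tool's axes at that moment; what a row does not reach only later rows make up. A row lasts 1/10 s, in which the tool goes at most 50 mm and 8.59 degrees, less where a joint would pass 70% of its speed; a pose out of reach is approached as far as the arm can. A call with a gripper value outside its range is refused whole. The fingers move at their own pace and stop on an object; the grip force is fixed at half the most. Time passes only in rows, so rows that repeat a pose let the fingers close. It gives the time, the measured TCP pose, the force and the opening at its end, in the units of the state.
- ctrl.read_state(): the state, without advancing time (a new reading comes with each control period).
- ctrl.get_image(name): name is "scene" or "top" or "wrist"; returns a dict with "frame" (384x512x3 uint8, red, green, blue), "fx", "fy", "cx", "cy" (pixels), "origin" and "orientation" of the camera in the world. Camera axes: x right, y down, z forward; pixel columns grow to the right and rows downward; lengths in mm; the calibration is good to about 2 mm. A picture is of the moment at which its call begins. There is no depth.
- ctrl.finish_job(): hands the job in, once; it reports no verdict.
Trained networks look in the newest picture that a camera, given by its name, has taken for a name from the list of things; names that differ only in an ending like _2 or _b are one class to them, and where a whole thing is asked for, a point or a joint stands for the part that bears it (a point fixed in the world has none). Each returns a list of dicts, best first, with "confidence" (0 to 1); they miss things now and then, are a little off and sometimes report something else, mostly with a low value. They report only what shows in the picture. A call takes as long as a camera call. They do not tell look-alikes from the thing itself.
- ctrl.regions_of(camera, thing): "region" (384x512 bool, what is visible of it).
- ctrl.spot_point(camera, thing): "at" ([x, y, z] in mm, in world coordinates, good to about 4 mm: a listed point, or the origin of a listed thing).
The state is a dict: "clock": time; "qpos": joint angles; "qd": joint speeds; "tau": joint torques, N m; "eef_pos": TCP position; "tool_rot": TCP orientation; "force": force on the tool from outside, world axes, zero at the start; "torque": the same for the moment, N m; "width": finger opening in mm.
Only numpy, scipy, OpenCV 4.12 (cv2) and the standard library are available. Lean on these libraries where they do the work, as an engineer would, in place of code of your own. Each camera call takes 0.05 s, during which the arm holds its last target. There are 200 camera calls.

## Working session

There is one attempt and no reset: what is moved stays moved. The work goes in short steps, Python scripts to look and compute and a shell command to move; the robot and the scene stay as the last step left them, time stands still between calls to the robot, and variables do not carry over. Pictures are saved under pics/ and viewed, about 8 in all and at most 12, crops included, and the job is handed in when it is done.

```bash
mkdir -p pics; ls; python3 - <<'E'
from cell import ctrl
import cv2, numpy as np
print(ctrl.read_state())
for c in ("scene","top"):
    im=ctrl.get_image(c); cv2.imwrite(f"pics/{c}0.png",cv2.resize(im["frame"][:,:,::-1],None,fx=1.5,fy=1.5))
    print(c,im["fx"],im["cx"],im["cy"],im["origin"],im["orientation"])
    for t in ["marker_mid","marker_tip","pipette_mid","pipette_tip","tweezers_mid","tweezers_tip","rest","rest_mid","tray","place_first","place_second","place_third","pencil","microscope_old"]:
        print(t,[(np.round(d["at"]).tolist(),round(d["confidence"],2)) for d in ctrl.spot_point(c,t)])
E
```

```text
pics
{'clock': 0.0, 'qpos': array([ 1.10921223,  0.62934385,  0.03843866,  1.51839146, -0.02703671,
        0.99632669, -0.02002837]), 'qd': array([ 0.00017369, -0.00081847,  0.0014044 , -0.00020178, -0.00052254,
        0.00234329,  0.00076992]), 'tau': array([ 1.25060167e-03, -5.63400543e+01,  1.22632999e+00, -1.93448961e+01,
        1.08497031e-02,  1.04764543e-02, -3.39230144e-05]), 'eef_pos': array([ 250.38334684, -599.13744504,  230.38301694]), 'tool_rot': array([-3.14158639e+00,  1.95189694e-03, -1.17505844e+00]), 'force': array([ 0.19532129, -0.375633  , -0.69489263]), 'torque': array([-0.02943701,  0.00076888,  0.0188674 ]), 'width': 85.29200110491423}
scene 440.24367071138533 258.83009276902146 189.2045988078725 [-119.60205547 1123.24798843  705.36596653] [-2.0327925   0.01572205 -2.59311707]
marker_mid [([500.0, 381.0, 87.0], 0.67), ([555.0, 508.0, 2.0], 0.57), ([498.0, 324.0, 77.0], 0.38)]
marker_tip [([518.0, 485.0, 3.0], 0.72), ([490.0, 271.0, 78.0], 0.71), ([556.0, 372.0, 123.0], 0.5)]
pipette_mid [([490.0, 266.0, 82.0], 0.58)]
pipette_tip [([550.0, 262.0, 126.0], 0.68
[... 646 characters left out ...]
 86.0], 0.67), ([560.0, 506.0, 10.0], 0.54)]
marker_tip [([517.0, 488.0, 6.0], 0.62), ([557.0, 372.0, 123.0], 0.43)]
pipette_mid [([488.0, 268.0, 86.0], 0.62)]
pipette_tip [([562.0, 7.0, -2.0], 0.72)]
tweezers_mid [([500.0, 324.0, 80.0], 0.71), ([562.0, 62.0, 13.0], 0.69), ([498.0, 328.0, 83.0], 0.59)]
tweezers_tip [([546.0, 322.0, 118.0], 0.54)]
rest [([498.0, 326.0, 1.0], 0.92), ([501.0, 324.0, 82.0], 0.51)]
rest_mid [([500.0, 321.0, 83.0], 0.71), ([554.0, -46.0, 17.0], 0.56)]
tray [([562.0, 12.0, 2.0], 0.63)]
place_first [([560.0, 66.0, 15.0], 0.58)]
place_second [([558.0, 9.0, 21.0], 0.82)]
place_third [([551.0, -47.0, 20.0], 0.74)]
pencil [([364.0, 189.0, -4.0], 0.59)]
microscope_old []
```

View pics/scene0.png

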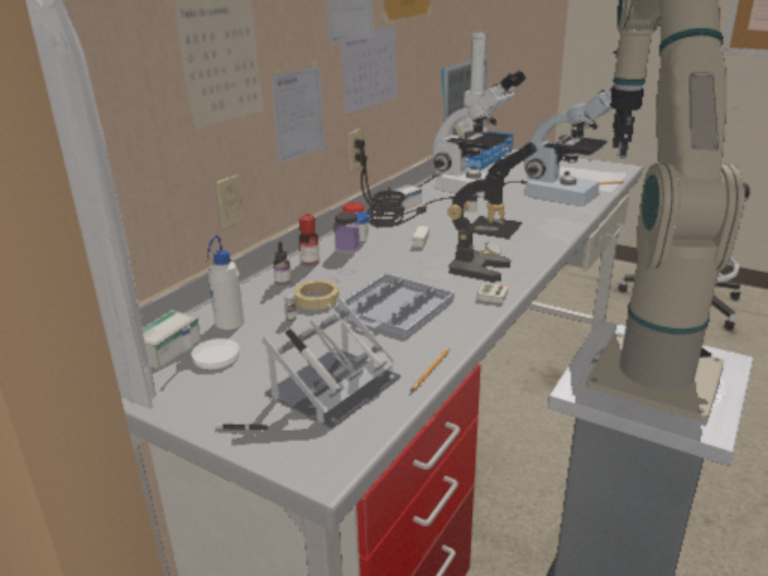

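View pics/top0.png

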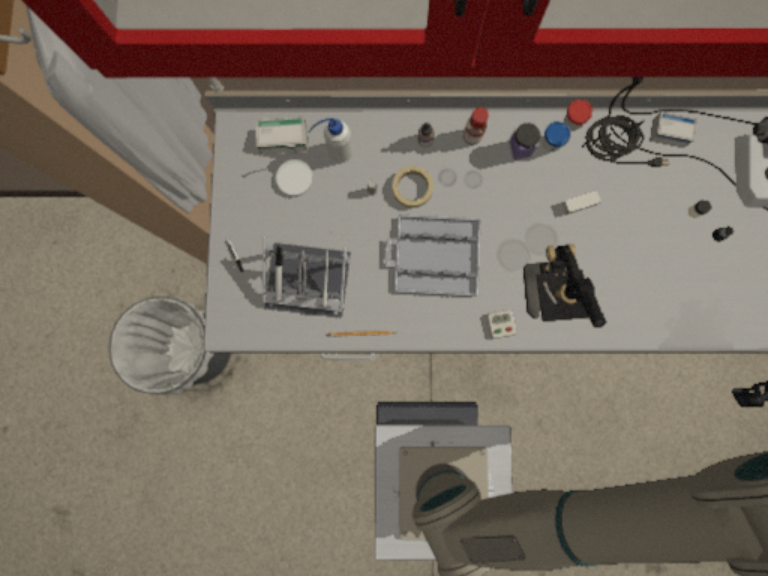

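The marker on the rest (black cap, left) is at about (498,380). The look-alike pen lies on the bench at about (557,507). Tweezers are in the middle slot, the pipette on the right. The black microscope is at about (480,-300), so I go over it high.

```bash
cat > h.py <<'E'
import numpy as np
from cell import ctrl
from scipy.spatial.transform import Rotation as Ro
def Rt(yaw,slope):  # degrees; tool x across (left), y along the instrument, z into it
    return Ro.from_euler('zy',[yaw,-slope],degrees=True)*Ro.from_matrix(np.array([[0,1,0],[1,0,0],[0,0,-1.]]))
def pose():
    s=ctrl.read_state(); return np.array(s['eef_pos']),Ro.from_euler('xyz',s['tool_rot']),s
def rows(*targets):  # (pos, yaw, slope) -> travel cm, angular deg
    p,R,s=pose(); print('t',round(s['clock'],2),'pos',p.round(1),'w',round(s['width'],1),'F',s['force'].round(1),'q',s['qpos'].round(2))
    for pos,y,sl in targets:
        d=R.inv().apply(np.array(pos,float)-p)/10; w=(R.inv()*Rt(y,sl)).as_rotvec(degrees=True)
        print('travel',d.round(2).tolist(),'angular',w.round(1).tolist())
def proj(im,P):
    c=Ro.from_euler('xyz',im['orientation']).inv().apply(np.atleast_2d(P)-im['origin'])
    return c[:,:2]/c[:,2:]*[im['fx'],im['fy']]+[im['cx'],im['cy']]
E
python3 -m creep '[{"hand":0.4,"travel":[0,0,-25],"angular":[0,0,0]},{"hand":0.4,"travel":[0,0,-25],"angular":[0,0,0]},{"hand":0.4,"travel":[0,0,-25],"angular":[0,0,0]},{"hand":0.4,"travel":[0,0,-25],"angular":[0,0,0]},{"hand":0.4,"travel":[0,0,-25],"angular":[0,0,0]},{"hand":0.4,"travel":[0,0,-25],"angular":[0,0,0]},{"hand":0.4,"travel":[-49,-39,-25],"angular":[0,0,-151]},{"hand":0.4,"travel":[-49,-39,-25],"angular":[0,0,-151]},{"hand":0.4,"travel":[-49,-39,-25],"angular":[0,0,-151]},{"hand":0.4,"travel":[-49,-39,-25],"angular":[0,0,-151]},{"hand":0.4,"travel":[-49,-39,-25],"angular":[0,0,-151]},{"hand":0.4,"travel":[-49,-39,-25],"angular":[0,0,-151]},{"hand":0.4,"travel":[-49,-39,-25],"angular":[0,0,-151]},{"hand":0.4,"travel":[-49,-39,-25],"angular":[0,0,-151]},{"hand":0.4,"travel":[-49,-39,-25],"angular":[0,0,-151]},{"hand":0.4,"travel":[-49,-39,-25],"angular":[0,0,-151]},{"hand":0.4,"travel":[-49,-39,-25],"angular":[0,0,-151]},{"hand":0.4,"travel":[-49,-39,-25],"angular":[0,0,-151]},{"hand":0.4,"travel":[-49,-39,-25],"angular":[0,0,-151]},{"hand":0.4,"travel":[-49,-39,-25],"angular":[0,0,-151]}]'
python3 - <<'E'
from h import *
print(ctrl.read_state()['tool_rot'])
# hover 130 mm off rest mid along normal, tilted
n=Rt(-6.5,35).as_matrix()[:,2]
rows(([420,150,420],-6.5,0),(np.array([497,325,80])-150*n,-6.5,35))
E
```

```text
clock: 3.5
eef_pos: [421.8, 7.4, 481.4]
tool_rot: [-3.141, -0.002, 0.94]
force: [-0.7, -1.4, -0.0]
width: 34.0
[-3.14114281e+00 -2.06368269e-03  9.39559631e-01]
t 3.5 pos [421.8   7.4 481.4] w 34.0 F [-0.7 -1.4 -0. ] q [ 0.48  0.1  -0.63  1.64  0.06  1.41  0.78]
travel [11.39, -8.56, 6.17] angular [0.0, -0.1, -29.7]
travel [24.94, -19.6, 27.92] angular [-33.0, 12.8, -28.8]
```

```bash
python3 -m creep '[{"hand":0.4,"travel":[12,-9,0],"angular":[0,0,-29.7]},{"hand":0.4,"travel":[12,-9,0],"angular":[0,0,-29.7]},{"hand":0.4,"travel":[12,-9,0],"angular":[0,0,-29.7]},{"hand":0.4,"travel":[12,-9,0],"angular":[0,0,-29.7]},{"hand":0.4,"travel":[24.9,-19.6,15],"angular":[-33,12.8,-28.8]},{"hand":0.4,"travel":[24.9,-19.6,15],"angular":[-33,12.8,-28.8]},{"hand":0.4,"travel":[24.9,-19.6,15],"angular":[-33,12.8,-28.8]},{"hand":0.4,"travel":[24.9,-19.6,15],"angular":[-33,12.8,-28.8]},{"hand":0.4,"travel":[24.9,-19.6,27.9],"angular":[-33,12.8,-28.8]},{"hand":0.4,"travel":[24.9,-19.6,27.9],"angular":[-33,12.8,-28.8]},{"hand":0.4,"travel":[24.9,-19.6,27.9],"angular":[-33,12.8,-28.8]},{"hand":0.4,"travel":[24.9,-19.6,27.9],"angular":[-33,12.8,-28.8]}]'
python3 - <<'E'
from h import *
import cv2
rows(([497-86,334.8,203],-6.5,35))
im=ctrl.get_image("wrist"); f=cv2.resize(im["frame"][:,:,::-1],None,fx=1.5,fy=1.5)
for t in ["marker_mid","marker_tip","pipette_mid","pipette_tip","tweezers_mid","tweezers_tip","rest_mid"]:
    r=ctrl.spot_point("wrist",t)
    print(t,[(np.round(d["at"],1).tolist(),round(d["confidence"],2)) for d in r])
    for d in r: cv2.circle(f,tuple(int(v*1.5) for v in proj(im,d["at"])[0]),4,(0,0,255),1)
cv2.imwrite("pics/w1.png",f)
E
```

```text
clock: 4.7
eef_pos: [415.4, 304.4, 251.4]
tool_rot: [2.53, -0.067, 1.478]
force: [1.1, -0.1, 0.6]
width: 34.1
t 4.7 pos [415.4 304.4 251.4] w 34.1 F [ 1.1 -0.1  0.6] q [-0.47  0.4  -0.75  2.27  1.35  0.84 -0.79]
travel [2.66, -3.48, 3.7] angular [0.2, -0.1, -0.0]
marker_mid [([563.3, 509.2, 7.9], 0.95), ([500.3, 383.4, 85.5], 0.64)]
marker_tip [([519.3, 484.5, 6.1], 0.87), ([551.0, 376.4, 122.2], 0.69)]
pipette_mid [([489.5, 273.3, 85.9], 0.79)]
pipette_tip [([554.8, 264.9, 129.6], 0.66)]
tweezers_mid [([497.5, 327.3, 85.7], 0.83)]
tweezers_tip [([548.9, 323.8, 119.9], 0.67)]
rest_mid [([501.8, 326.2, 79.4], 0.81)]
```

View pics/w1.png

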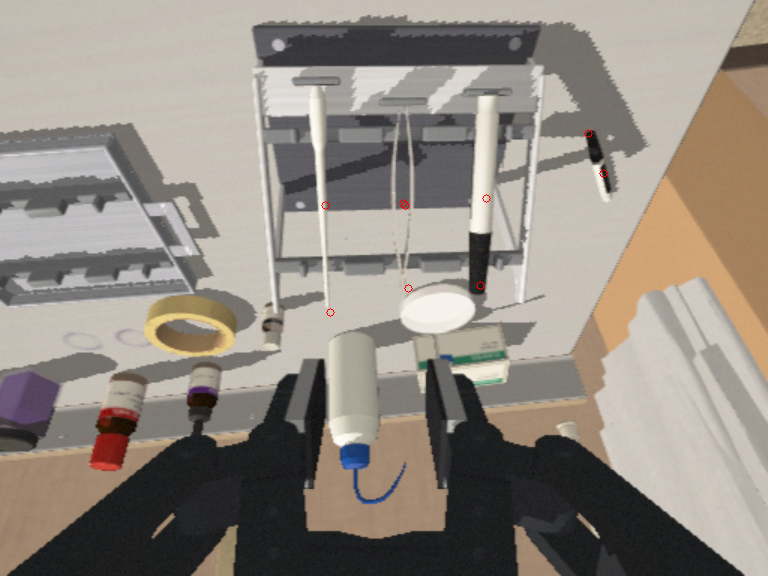

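The red marks sit on the instruments: pipette at (325,205), tweezers at (404,204), marker at (487,198). Tweezers are first.

```bash
python3 - <<'E'
from h import *
z=Rt(-6,35).as_matrix()[:,2]; c=np.array([497.5,326,84])
rows((c-60*z,-6,35),(c+12*z,-6,35),)
E
```

```text
t 5.1 pos [416.5 304.1 254.2] w 33.8 F [-0.6  1.2 -0.2] q [-0.46  0.39 -0.75  2.27  1.34  0.84 -0.78]
travel [1.79, -3.42, 12.57] angular [0.3, -0.1, -0.7]
travel [1.79, -3.46, 19.77] angular [0.3, -0.1, -0.7]
```

```bash
python3 -m creep '[{"hand":0.4,"travel":[1.8,-3.4,4],"angular":[0.3,-0.1,-0.7]},{"hand":0.4,"travel":[1.8,-3.4,8],"angular":[0.3,-0.1,-0.7]},{"hand":0.4,"travel":[1.8,-3.4,12.5],"angular":[0.3,-0.1,-0.7]},{"hand":0.4,"travel":[1.8,-3.4,12.5],"angular":[0.3,-0.1,-0.7]},{"hand":0.4,"travel":[1.8,-3.4,14.5],"angular":[0.3,-0.1,-0.7]},{"hand":0.4,"travel":[1.8,-3.4,16.5],"angular":[0.3,-0.1,-0.7]},{"hand":0.4,"travel":[1.8,-3.4,18.5],"angular":[0.3,-0.1,-0.7]},{"hand":0.4,"travel":[1.8,-3.4,19.8],"angular":[0.3,-0.1,-0.7]},{"hand":0.4,"travel":[1.8,-3.4,19.8],"angular":[0.3,-0.1,-0.7]},{"hand":0.4,"travel":[1.8,-3.4,19.8],"angular":[0.3,-0.1,-0.7]}]'
python3 - <<'E'
from h import *
import cv2
z=Rt(-6,35).as_matrix()[:,2]; c=np.array([497.5,326,84])
rows((c+12*z,-6,35))
im=ctrl.get_image("wrist"); cv2.imwrite("pics/w2.png",im["frame"][:,:,::-1])
for t in ["tweezers_mid","tweezers_tip","pipette_mid","marker_mid","rest_mid"]: print(t,[(np.round(d["at"],1).tolist(),round(d["confidence"],2)) for d in ctrl.spot_point("wrist",t)])
E
```

```text
clock: 6.1
eef_pos: [505.2, 326.3, 75.8]
tool_rot: [2.533, -0.06, 1.485]
force: [-0.1, 0.6, -0.2]
width: 34.4
t 6.1 pos [505.2 326.3  75.8] w 34.4 F [-0.1  0.6 -0.2] q [-0.48  0.84 -0.6   2.21  1.88  0.92 -1.15]
travel [-0.05, -0.16, 0.09] angular [0.0, -0.0, -0.0]
tweezers_mid [([497.1, 325.6, 84.9], 0.63), ([497.3, 322.4, -7.4], 0.57)]
tweezers_tip [([548.4, 322.1, 117.5], 0.88)]
pipette_mid [([487.2, 274.4, 84.0], 0.66)]
marker_mid [([562.8, 508.6, 8.8], 0.72), ([500.5, 385.5, 86.4], 0.7)]
rest_mid [([500.8, 386.7, 85.3], 0.65)]
```

View pics/w2.png

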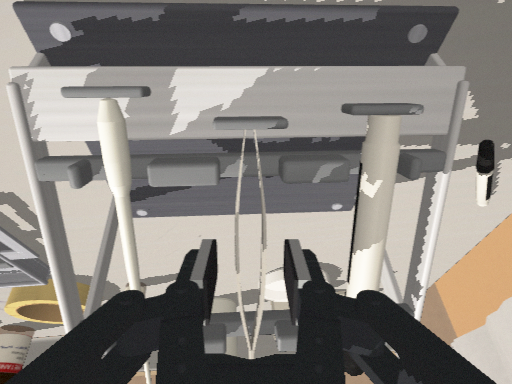

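The fingers straddle the tweezers at (250,260) symmetrically. Close and lift.

```bash
python3 -m creep '[{"hand":0,"travel":[0,0,0],"angular":[0,0,0]},{"hand":0,"travel":[0,0,0],"angular":[0,0,0]},{"hand":0,"travel":[0,0,0],"angular":[0,0,0]},{"hand":0,"travel":[0,0,0],"angular":[0,0,0]},{"hand":0,"travel":[0,0,0],"angular":[0,0,0]},{"hand":0,"travel":[0,0,0],"angular":[0,0,0]},{"hand":0,"travel":[0,0,-1],"angular":[0,0,0]},{"hand":0,"travel":[0,0,-3],"angular":[0,0,0]},{"hand":0,"travel":[0,0,-6],"angular":[0,0,0]},{"hand":0,"travel":[0,0,-10],"angular":[0,0,0]},{"hand":0,"travel":[0,0,-13],"angular":[0,0,0]},{"hand":0,"travel":[0,0,-13],"angular":[0,0,0]}]'
python3 - <<'E'
from h import *
import cv2
im=ctrl.get_image("wrist"); cv2.imwrite("pics/w3.png",im["frame"][:,:,::-1])
for c in("wrist","scene"):
  for t in ["tweezers_mid","tweezers_tip"]: print(t,[(np.round(d["at"],1).tolist(),round(d["confidence"],2)) for d in ctrl.spot_point(c,t)])
p,R,s=pose()
m=R.apply([0,0,-12])+p; print('expected mid',m.round(1),'tip',(m+R.apply([0,62,0])).round(1))
for c in("scene","top"):
  ctrl.get_image(c)
  for t in ["tray","place_first","place_second","place_third"]: print(c,t,[(np.round(d["at"],1).tolist(),round(d["confidence"],2)) for d in ctrl.spot_point(c,t)])
rows(([470,250,220],-6,0),([557,-47,150],-3,0))
E
```

```text
clock: 7.6
eef_pos: [428.6, 328.3, 184.7]
tool_rot: [2.531, -0.064, 1.49]
force: [-0.4, 0.1, -0.6]
width: 12.2
tweezers_mid [([425.4, 327.4, 191.3], 0.93)]
tweezers_tip [([470.3, 321.8, 225.9], 0.56)]
tweezers_mid [([495.6, 325.8, 82.7], 0.68)]
tweezers_tip [([547.0, 319.2, 118.6], 0.59), ([495.6, 325.4, 80.5], 0.51)]
expected mid [423.8 325.5 190.2] tip [474.3 319.1 225.5]
scene tray [([554.6, 10.2, 3.0], 0.91)]
scene place_first [([559.9, 61.1, 15.7], 0.73)]
scene place_second [([557.4, 8.1, 19.4], 0.96)]
scene place_third [([551.8, -46.3, 14.1], 0.75), ([500.0, 382.7, 85.1], 0.63), ([425.3, 325.2, 183.5], 0.31)]
top tray [([559.5, 7.1, 1.1], 0.7)]
top place_first [([558.9, 66.3, 12.3], 0.65)]
top place_second [([559.3, 12.2, 20.9], 0.75)]
top place_third [([552.5, -49.2, 19.4], 0.58)]
t 8.35 pos [430.3 326.4 181.3] w 12.4 F [-0.4  0.5  0. ] q [-0.55  0.58 -0.68  2.28  1.56  0.88 -1.01]
travel [-7.03, 6.23, -0.89] angular [34.8, -3.6, 0.1]
travel [-36.25, 12.41, 9.83] angular [34.9, -2.7, -2.9]
```

View pics/w3.png

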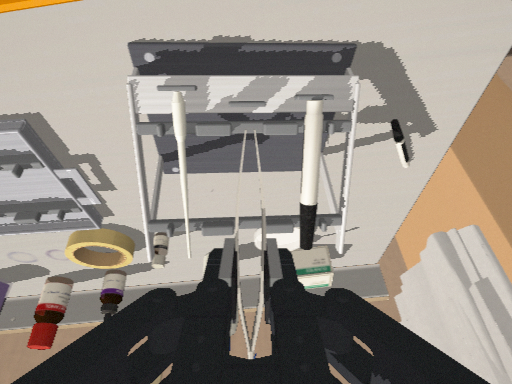

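Tweezers are held about their middle, opening 12 mm. Carry them level to above the third place.

```bash
python3 -m creep '[{"hand":0,"travel":[-2,2,-4],"angular":[5,-0.5,0]},{"hand":0,"travel":[-5,5,-3],"angular":[12,-1.2,0]},{"hand":0,"travel":[-7,6.2,-0.9],"angular":[20,-2,0]},{"hand":0,"travel":[-9,6.6,-0.9],"angular":[28,-3,0]},{"hand":0,"travel":[-13,7.5,2],"angular":[34.8,-3.6,0]},{"hand":0,"travel":[-18,8.5,4],"angular":[34.9,-2.7,-2.9]},{"hand":0,"travel":[-23,9.7,6],"angular":[34.9,-2.7,-2.9]},{"hand":0,"travel":[-28,10.7,8],"angular":[34.9,-2.7,-2.9]},{"hand":0,"travel":[-33,11.8,9],"angular":[34.9,-2.7,-2.9]},{"hand":0,"travel":[-36.2,12.4,9.8],"angular":[34.9,-2.7,-2.9]},{"hand":0,"travel":[-36.2,12.4,9.8],"angular":[34.9,-2.7,-2.9]},{"hand":0,"travel":[-36.2,12.4,9.8],"angular":[34.9,-2.7,-2.9]}]'
python3 - <<'E'
from h import *
import cv2
im=ctrl.get_image("wrist"); f=cv2.resize(im["frame"][:,:,::-1],None,fx=1.5,fy=1.5)
for t in ["tweezers_mid","tweezers_tip","tray","place_first","place_second","place_third"]: 
  r=ctrl.spot_point("wrist",t); print(t,[(np.round(d["at"],1).tolist(),round(d["confidence"],2)) for d in r])
  for d in r: cv2.circle(f,tuple(int(v*1.5) for v in proj(im,d["at"])[0]),4,(0,0,255),1)
cv2.imwrite("pics/w4.png",f)
p,R,s=pose(); print('rot',s['tool_rot'].round(3))
rows(([555,-47,40],-3,0),([555,-47,10.5],-3,0))
E
```

```text
clock: 9.55
eef_pos: [556.7, -56.0, 147.8]
tool_rot: [-3.138, 0.005, 1.507]
force: [-0.9, 0.9, -0.7]
width: 12.3
tweezers_mid [([556.6, -57.9, 159.8], 0.85)]
tweezers_tip [([617.5, -61.1, 158.3], 0.84)]
tray [([558.4, 7.3, 3.0], 0.96)]
place_first [([563.3, 62.4, 18.8], 0.66)]
place_second [([562.9, 9.4, 20.5], 0.73)]
place_third []
rot [ 3.141e+00 -1.000e-03  1.522e+00]
t 9.9 pos [556.8 -44.7 150.7] w 12.6 F [0.3 0.3 1.4] q [ 0.57  0.76 -0.89  1.84  0.74  0.91  0.86]
travel [-0.24, -0.18, 11.07] angular [0.0, -0.0, 0.2]
travel [-0.24, -0.18, 14.02] angular [0.0, -0.0, 0.2]
```

View pics/w4.png

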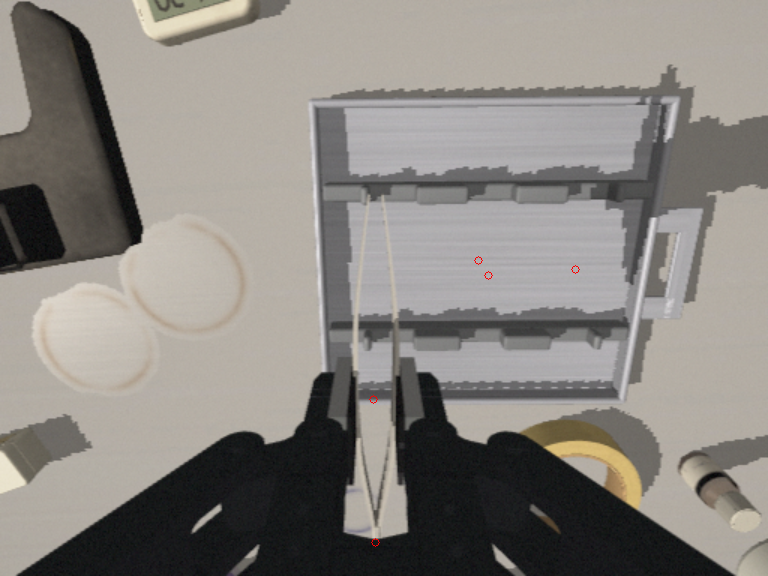

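```bash
python3 - <<'E'
from h import *
import cv2
im=ctrl.get_image("wrist"); f=cv2.resize(im["frame"][:,:,::-1],None,fx=2.2,fy=2.2)
c=np.array([558,8.8,0]); R=Ro.from_euler('z',-3,degrees=True)
for y0 in(-55,0,55):
  for x in(-45,45):
    for dy in(-13,13):
      a,b=proj(im,np.array([c+R.apply([x,y0+dy,18]),c+R.apply([x,y0+dy,30])]))*2.2
      cv2.line(f,tuple(a.astype(int)),tuple(b.astype(int)),(0,0,255),1)
cv2.imwrite("pics/w5.png",f[100:650,400:1100])
p,Rr,s=pose(); print(p.round(1))
E
```

```text
[556.8 -45.  150.6]
```

View pics/w5.png

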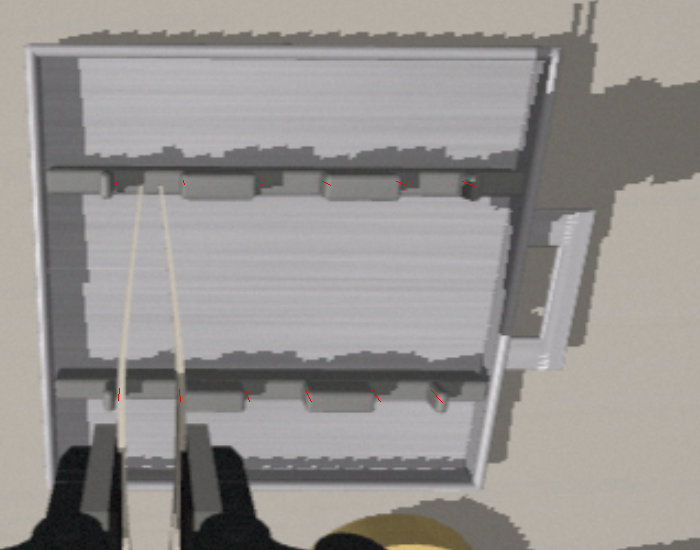

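The predicted notch edges (red) match the teeth within about 1–2 mm. Lower.

```bash
python3 -m creep '[{"hand":0,"travel":[-0.2,-0.2,3],"angular":[0,0,0]},{"hand":0,"travel":[-0.2,-0.2,6],"angular":[0,0,0]},{"hand":0,"travel":[-0.2,-0.2,9],"angular":[0,0,0]},{"hand":0,"travel":[-0.2,-0.2,11],"angular":[0,0,0]},{"hand":0,"travel":[-0.2,-0.2,12],"angular":[0,0,0]},{"hand":0,"travel":[-0.2,-0.2,12.8],"angular":[0,0,0]},{"hand":0,"travel":[-0.2,-0.2,13.4],"angular":[0,0,0]},{"hand":0,"travel":[-0.2,-0.2,13.8],"angular":[0,0,0]},{"hand":0,"travel":[-0.2,-0.2,13.9],"angular":[0,0,0]},{"hand":0,"travel":[-0.2,-0.2,13.9],"angular":[0,0,0]}]'
python3 - <<'E'
from h import *
rows(([555,-47,10.5],-3,0))
ctrl.get_image("wrist")
for t in ["tweezers_mid","tweezers_tip","place_second","place_third"]: print(t,[(np.round(d["at"],1).tolist(),round(d["confidence"],2)) for d in ctrl.spot_point("wrist",t)])
E
```

```text
clock: 10.95
eef_pos: [555.1, -46.8, 12.0]
tool_rot: [3.14, -0.0, 1.522]
force: [-0.0, -0.7, 0.6]
width: 12.2
t 10.95 pos [555.1 -46.8  12. ] w 12.2 F [-0.  -0.7  0.6] q [ 0.47  0.94 -0.7   1.91  0.98  0.68  0.67]
travel [-0.02, -0.01, 0.15] angular [0.1, -0.0, 0.2]
tweezers_mid [([555.5, -48.0, 23.3], 0.91)]
tweezers_tip [([616.1, -51.3, 21.6], 0.79)]
place_second [([557.3, 5.9, 21.8], 0.73)]
place_third [([552.7, -42.9, 19.0], 0.86)]
```

```bash
python3 -m creep '[{"hand":0,"travel":[0,0,0.1],"angular":[0,0,0]},{"hand":0,"travel":[0,0,0.2],"angular":[0,0,0]},{"hand":0,"travel":[0,0,0.2],"angular":[0,0,0]},{"hand":0.35,"travel":[0,0,0.1],"angular":[0,0,0]},{"hand":0.35,"travel":[0,0,0],"angular":[0,0,0]},{"hand":0.35,"travel":[0,0,0],"angular":[0,0,0]},{"hand":0.35,"travel":[0,0,0],"angular":[0,0,0]},{"hand":0.35,"travel":[0,0,-2],"angular":[0,0,0]},{"hand":0.35,"travel":[0,0,-5],"angular":[0,0,0]},{"hand":0.4,"travel":[0,0,-10],"angular":[0,0,0]},{"hand":0.4,"travel":[0,0,-15],"angular":[0,0,0]},{"hand":0.4,"travel":[0,0,-18],"angular":[0,0,0]},{"hand":0.4,"travel":[0,0,-18],"angular":[0,0,0]},{"hand":0.4,"travel":[0,0,-18],"angular":[0,0,0]}]'
python3 - <<'E'
from h import *
import cv2
im=ctrl.get_image("wrist"); cv2.imwrite("pics/w6.png",im["frame"][:,:,::-1])
for t in ["tweezers_mid","tweezers_tip"]: print(t,[(np.round(d["at"],1).tolist(),round(d["confidence"],2)) for d in ctrl.spot_point("wrist",t)])
z=Rt(-6,35).as_matrix()[:,2]; c=np.array([489.5,271,84.5])
rows(([480,200,220],-6,0),(c-80*z,-6,35))
E
```

```text
clock: 12.6
eef_pos: [554.8, -47.4, 192.2]
tool_rot: [3.14, 0.0, 1.522]
force: [0.6, 0.1, -1.2]
width: 33.9
tweezers_mid [([554.2, -45.4, 20.9], 0.8)]
tweezers_tip [([614.0, -49.9, 23.8], 0.75)]
t 12.75 pos [553.8 -47.3 190.4] w 34.4 F [ 0.2 -0.2  0.2] q [ 0.61  0.71 -0.93  1.81  0.68  0.98  0.91]
travel [24.34, -8.58, -2.93] angular [-0.1, -0.0, 3.2]
travel [31.25, -12.55, 4.07] angular [-35.0, 2.7, 3.1]
```

```bash
python3 -m creep '[{"hand":0.4,"travel":[5,-2,-1],"angular":[0,0,3]},{"hand":0.4,"travel":[10,-4,-3],"angular":[0,0,3]},{"hand":0.4,"travel":[15,-6,-3],"angular":[0,0,3]},{"hand":0.4,"travel":[20,-8,-3],"angular":[-8,0,3]},{"hand":0.4,"travel":[25,-10,-3],"angular":[-16,1.3,3]},{"hand":0.4,"travel":[29,-12,-2],"angular":[-24,2,3]},{"hand":0.4,"travel":[31.2,-12.5,0],"angular":[-32,2.5,3]},{"hand":0.4,"travel":[31.2,-12.5,4],"angular":[-35,2.7,3.1]},{"hand":0.4,"travel":[31.2,-12.5,4],"angular":[-35,2.7,3.1]},{"hand":0.4,"travel":[31.2,-12.5,4],"angular":[-35,2.7,3.1]},{"hand":0.4,"travel":[31.2,-12.5,4],"angular":[-35,2.7,3.1]},{"hand":0.4,"travel":[31.2,-12.5,4],"angular":[-35,2.7,3.1]}]'
python3 - <<'E'
from h import *
ctrl.get_image("wrist")
for t in ["pipette_mid","pipette_tip","marker_mid","marker_tip"]: print(t,[(np.round(d["at"],1).tolist(),round(d["confidence"],2)) for d in ctrl.spot_point("wrist",t)])
z=Rt(-6,35).as_matrix()[:,2]; c=np.array([489.5,271,85])
rows((c+12*z,-6,35))
E
```

```text
clock: 13.95
eef_pos: [440.5, 273.2, 147.4]
tool_rot: [2.539, -0.059, 1.492]
force: [1.1, -0.4, 0.3]
width: 34.0
pipette_mid [([483.9, 271.4, 85.2], 0.95)]
pipette_tip [([552.8, 267.7, 129.6], 0.89)]
marker_mid [([500.6, 385.3, 87.4], 0.94), ([559.3, 507.7, 7.6], 0.67), ([550.0, 269.1, 130.5], 0.39), ([502.6, 383.0, 83.9], 0.24)]
marker_tip [([551.2, 372.7, 122.3], 0.95), ([520.7, 484.8, 7.0], 0.78)]
t 14.2 pos [444.4 269.6 150.5] w 34.2 F [ 0.8 -0.1 -0.7] q [-0.5   0.61 -0.6   2.39  1.79  0.83 -1.17]
travel [0.14, -0.07, 9.16] angular [-0.0, 0.1, -0.0]
```

```bash
python3 -m creep '[{"hand":0.4,"travel":[0.1,-0.1,2],"angular":[0,0,0]},{"hand":0.4,"travel":[0.1,-0.1,4],"angular":[0,0,0]},{"hand":0.4,"travel":[0.1,-0.1,6],"angular":[0,0,0]},{"hand":0.4,"travel":[0.1,-0.1,7.5],"angular":[0,0,0]},{"hand":0.4,"travel":[0.1,-0.1,8.7],"angular":[0,0,0]},{"hand":0.4,"travel":[0.1,-0.1,9.2],"angular":[0,0,0]},{"hand":0.4,"travel":[0.1,-0.1,9.2],"angular":[0,0,0]},{"hand":0.4,"travel":[0.1,-0.1,9.2],"angular":[0,0,0]},{"hand":0,"travel":[0.1,-0.1,9.2],"angular":[0,0,0]},{"hand":0,"travel":[0.1,-0.1,9.2],"angular":[0,0,0]},{"hand":0,"travel":[0.1,-0.1,9.2],"angular":[0,0,0]},{"hand":0,"travel":[0.1,-0.1,9.2],"angular":[0,0,0]},{"hand":0,"travel":[0.1,-0.1,9.2],"angular":[0,0,0]},{"hand":0,"travel":[0.1,-0.1,9.2],"angular":[0,0,0]},{"hand":0,"travel":[0.1,-0.1,9.2],"angular":[0,0,0]}]'
python3 -c "
from h import *
rows(([490,270,200],-6,35))"
```

```text
clock: 15.7
eef_pos: [496.3, 270.9, 75.3]
tool_rot: [2.533, -0.06, 1.485]
force: [-2.8, -0.6, 6.2]
width: 8.9
t 15.7 pos [496.3 270.9  75.3] w 8.9 F [-2.8 -0.6  6.2] q [-0.44  0.81 -0.55  2.33  2.02  0.9  -1.27]
travel [0.6, 6.62, -10.57] angular [0.0, 0.0, -0.0]
```

```bash
python3 -m creep '[{"hand":0,"travel":[0,0.2,-1],"angular":[0,0,0]},{"hand":0,"travel":[0,0.5,-3],"angular":[0,0,0]},{"hand":0,"travel":[0,2,-6],"angular":[0,0,0]},{"hand":0,"travel":[0.3,4,-9],"angular":[0,0,0]},{"hand":0,"travel":[0.6,6.6,-10.6],"angular":[0,0,0]},{"hand":0,"travel":[0.6,6.6,-10.6],"angular":[0,0,0]},{"hand":0,"travel":[0.6,6.6,-10.6],"angular":[0,0,0]},{"hand":0,"travel":[0.6,6.6,-10.6],"angular":[0,0,0]}]'
python3 - <<'E'
from h import *
ctrl.get_image("wrist")
p,R,s=pose(); m=R.apply([0,0,-12])+p; print('expected mid',m.round(1),'tip',(m+R.apply([0,75,0])).round(1))
for t in ["pipette_mid","pipette_tip","marker_mid"]: print(t,[(np.round(d["at"],1).tolist(),round(d["confidence"],2)) for d in ctrl.spot_point("wrist",t)])
rows(([520,150,190],-4,0),([558,8,120],-3,0))
E
```

```text
clock: 16.5
eef_pos: [488.8, 269.5, 199.3]
tool_rot: [2.534, -0.059, 1.485]
force: [-0.2, 0.6, 0.3]
width: 8.6
expected mid [481.9 269.5 208.7] tip [543.1 261.8 251.4]
pipette_mid [([480.2, 270.6, 207.6], 0.96)]
pipette_tip []
marker_mid [([500.2, 387.9, 84.9], 0.97), ([558.6, 508.9, 6.8], 0.56)]
t 16.7 pos [489.  269.8 198.9] w 8.7 F [-0.2  0.3  0.4] q [-0.43  0.5  -0.54  2.28  1.62  0.7  -0.87]
travel [-11.7, 3.26, 2.52] angular [34.8, -3.0, -1.9]
travel [-25.9, 3.84, 10.45] angular [34.8, -2.7, -2.9]
```

```bash
python3 -m creep '[{"hand":0,"travel":[-4,1,0],"angular":[8,-0.7,-0.5]},{"hand":0,"travel":[-8,2,1],"angular":[16,-1.3,-1]},{"hand":0,"travel":[-11.7,3.2,2.5],"angular":[24,-2,-1.9]},{"hand":0,"travel":[-16,3.4,5],"angular":[32,-2.5,-2]},{"hand":0,"travel":[-20,3.6,7],"angular":[34.8,-2.7,-2.9]},{"hand":0,"travel":[-24,3.8,9.4],"angular":[34.8,-2.7,-2.9]},{"hand":0,"travel":[-25.9,3.8,10.4],"angular":[34.8,-2.7,-2.9]},{"hand":0,"travel":[-25.9,3.8,10.4],"angular":[34.8,-2.7,-2.9]},{"hand":0,"travel":[-25.9,3.8,10.4],"angular":[34.8,-2.7,-2.9]},{"hand":0,"travel":[-25.9,3.8,10.4],"angular":[34.8,-2.7,-2.9]},{"hand":0,"travel":[-25.9,3.8,10.4],"angular":[34.8,-2.7,-2.9]}]'
python3 - <<'E'
from h import *
import cv2
im=ctrl.get_image("wrist"); cv2.imwrite("pics/w7.png",im["frame"][:,:,::-1])
for t in ["pipette_mid","pipette_tip","tweezers_mid","place_second"]: print(t,[(np.round(d["at"],1).tolist(),round(d["confidence"],2)) for d in ctrl.spot_point("wrist",t)])
print(pose()[2]['tool_rot'])
rows(([558,8,11],-3,0))
E
```

```text
clock: 17.8
eef_pos: [556.5, 9.1, 119.7]
tool_rot: [-3.14, -0.0, 1.519]
force: [0.5, 0.8, -0.5]
width: 8.6
pipette_mid [([614.8, -49.0, 21.3], 0.71), ([553.1, 10.7, 132.2], 0.6)]
pipette_tip []
tweezers_mid [([554.3, -47.2, 20.3], 0.95)]
place_second [([558.6, 8.2, 21.1], 0.88)]
[3.14048894e+00 6.33443111e-04 1.52196572e+00]
t 18.05 pos [557.3  10.  120.9] w 8.4 F [ 0.1 -0.2  0.1] q [ 0.4   0.76 -0.75  1.87  0.71  0.81  0.79]
travel [-0.19, 0.07, 10.99] angular [0.1, 0.0, 0.2]
```

View pics/w7.png

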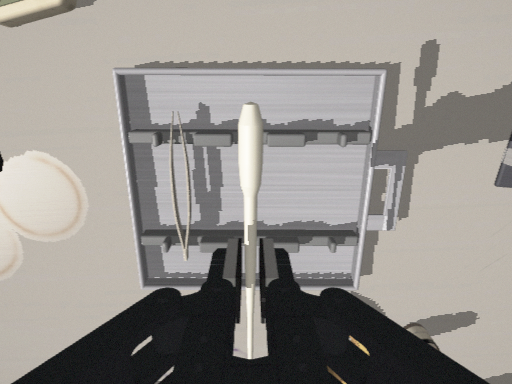

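Tweezers lie in the third notches at (180,190). The pipette is held level over the middle ones. Lower and release.

```bash
python3 -m creep '[{"hand":0,"travel":[-0.2,0,3],"angular":[0,0,0]},{"hand":0,"travel":[-0.2,0,6],"angular":[0,0,0]},{"hand":0,"travel":[-0.2,0,8],"angular":[0,0,0]},{"hand":0,"travel":[-0.2,0,9.5],"angular":[0,0,0]},{"hand":0,"travel":[-0.2,0,10.3],"angular":[0,0,0]},{"hand":0,"travel":[-0.2,0,10.8],"angular":[0,0,0]},{"hand":0,"travel":[-0.2,0,11],"angular":[0,0,0]},{"hand":0,"travel":[-0.2,0,11],"angular":[0,0,0]},{"hand":0,"travel":[-0.2,0,11],"angular":[0,0,0]}]'
python3 -c "
from h import *
rows(([558,8,11],-3,0))"
```

```text
clock: 18.95
eef_pos: [557.9, 8.0, 11.6]
tool_rot: [3.139, 0.0, 1.522]
force: [0.2, 0.1, 0.1]
width: 9.2
t 18.95 pos [557.9   8.   11.6] w 9.2 F [0.2 0.1 0.1] q [ 0.31  0.91 -0.6   1.91  0.89  0.61  0.64]
travel [-0.0, 0.01, 0.06] angular [0.1, 0.0, 0.2]
```

```bash
python3 -m creep '[{"hand":0,"travel":[0,0,0.1],"angular":[0,0,0]},{"hand":0,"travel":[0,0,0.15],"angular":[0,0,0]},{"hand":0,"travel":[0,0,0.15],"angular":[0,0,0]},{"hand":0.35,"travel":[0,0,0],"angular":[0,0,0]},{"hand":0.35,"travel":[0,0,0],"angular":[0,0,0]},{"hand":0.35,"travel":[0,0,0],"angular":[0,0,0]},{"hand":0.35,"travel":[0,0,0],"angular":[0,0,0]},{"hand":0.35,"travel":[0,0,-2],"angular":[0,0,0]},{"hand":0.35,"travel":[0,0,-5],"angular":[0,0,0]},{"hand":0.4,"travel":[0,0,-10],"angular":[0,0,0]},{"hand":0.4,"travel":[0,0,-15],"angular":[0,0,0]},{"hand":0.4,"travel":[0,0,-18],"angular":[0,0,0]},{"hand":0.4,"travel":[0,0,-18],"angular":[0,0,0]},{"hand":0.4,"travel":[0,0,-18],"angular":[0,0,0]}]'
python3 - <<'E'
from h import *
ctrl.get_image("wrist")
for t in ["pipette_mid","pipette_tip","tweezers_mid"]: print(t,[(np.round(d["at"],1).tolist(),round(d["confidence"],2)) for d in ctrl.spot_point("wrist",t)])
z=Rt(-6,35).as_matrix()[:,2]; c=np.array([500,382,86.5])
rows(([480,250,220],-6,0),(c-80*z,-6,35))
E
```

```text
clock: 20.35
eef_pos: [557.5, 7.8, 191.8]
tool_rot: [3.138, 0.001, 1.521]
force: [-0.9, 0.9, -0.1]
width: 34.4
pipette_mid [([556.8, 9.3, 21.7], 0.93)]
pipette_tip [([633.8, 3.7, 23.5], 0.69), ([564.1, 62.3, 18.0], 0.33)]
tweezers_mid [([550.7, -45.7, 22.8], 0.62)]
t 20.55 pos [556.5   7.9 190.1] w 34.2 F [-1.1 -0.9 -0.8] q [ 0.46  0.67 -0.83  1.81  0.61  0.94  0.87]
travel [23.8, -8.82, -3.0] angular [-0.0, 0.0, 3.2]
travel [36.87, -12.05, 3.79] angular [-34.9, 2.7, 3.1]
```

```bash
python3 -m creep '[{"hand":0.4,"travel":[5,-1.7,-1],"angular":[0,0,3]},{"hand":0.4,"travel":[10,-3.4,-3],"angular":[0,0,3]},{"hand":0.4,"travel":[15,-5,-3],"angular":[0,0,3]},{"hand":0.4,"travel":[20,-7,-3],"angular":[0,0,3]},{"hand":0.4,"travel":[25,-8.5,-3],"angular":[-8,0.6,3]},{"hand":0.4,"travel":[30,-10,-3],"angular":[-16,1.2,3]},{"hand":0.4,"travel":[34,-12,-2],"angular":[-24,1.9,3]},{"hand":0.4,"travel":[36.9,-12,0],"angular":[-32,2.5,3]},{"hand":0.4,"travel":[36.9,-12,3.8],"angular":[-34.9,2.7,3.1]},{"hand":0.4,"travel":[36.9,-12,3.8],"angular":[-34.9,2.7,3.1]},{"hand":0.4,"travel":[36.9,-12,3.8],"angular":[-34.9,2.7,3.1]},{"hand":0.4,"travel":[36.9,-12,3.8],"angular":[-34.9,2.7,3.1]},{"hand":0.4,"travel":[36.9,-12,3.8],"angular":[-34.9,2.7,3.1]},{"hand":0.4,"travel":[36.9,-12,3.8],"angular":[-34.9,2.7,3.1]}]'
python3 - <<'E'
from h import *
import cv2
im=ctrl.get_image("wrist"); f=im["frame"][:,:,::-1].copy()
for t in ["marker_mid","marker_tip","rest_mid"]: 
  r=ctrl.spot_point("wrist",t); print(t,[(np.round(d["at"],1).tolist(),round(d["confidence"],2)) for d in r])
  for d in r: cv2.circle(f,tuple(int(v) for v in proj(im,d["at"])[0]),4,(0,0,255),1)
cv2.imwrite("pics/w8.png",f)
z=Rt(-6,35).as_matrix()[:,2]; c=np.array([500,382,86.5])
rows((c+12*z,-6,35))
E
```

```text
clock: 21.95
eef_pos: [455.6, 381.1, 152.2]
tool_rot: [2.533, -0.059, 1.483]
force: [1.2, -0.2, -0.6]
width: 34.0
marker_mid [([500.7, 386.7, 86.2], 0.71)]
marker_tip [([554.6, 376.2, 125.2], 0.94), ([520.9, 487.5, 7.1], 0.93)]
rest_mid [([502.1, 324.3, 80.7], 0.79)]
t 22.15 pos [455.8 381.4 152.8] w 34.2 F [-0.   0.1 -0.8] q [-0.78  0.63 -0.38  2.15  1.54  0.74 -0.99]
travel [0.05, -0.19, 9.16] angular [0.0, 0.1, -0.1]
```

View pics/w8.png

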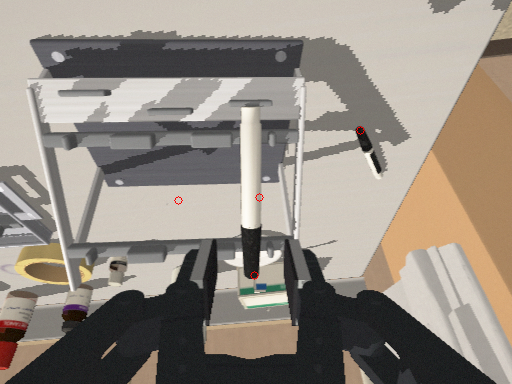

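The marker (x≈251) lies on the gripper's centre line (≈250); the detector's mid mark at 259 is a few mm off. Descend and grip.

```bash
python3 -m creep '[{"hand":0.4,"travel":[0,-0.2,2],"angular":[0,0,0]},{"hand":0.4,"travel":[0,-0.2,4],"angular":[0,0,0]},{"hand":0.4,"travel":[0,-0.2,6],"angular":[0,0,0]},{"hand":0.4,"travel":[0,-0.2,7.5],"angular":[0,0,0]},{"hand":0.4,"travel":[0,-0.2,8.7],"angular":[0,0,0]},{"hand":0.4,"travel":[0,-0.2,9.2],"angular":[0,0,0]},{"hand":0.4,"travel":[0,-0.2,9.2],"angular":[0,0,0]},{"hand":0.4,"travel":[0,-0.2,9.2],"angular":[0,0,0]},{"hand":0,"travel":[0,-0.2,9.2],"angular":[0,0,0]},{"hand":0,"travel":[0,-0.2,9.2],"angular":[0,0,0]},{"hand":0,"travel":[0,-0.2,9.2],"angular":[0,0,0]},{"hand":0,"travel":[0,-0.2,9.2],"angular":[0,0,0]},{"hand":0,"travel":[0,-0.2,9.2],"angular":[0,0,0]},{"hand":0,"travel":[0,-0.2,9.2],"angular":[0,0,0]}]'
python3 -c "
from h import *
rows(([495,380,200],-6,35))"
```

```text
clock: 23.55
eef_pos: [506.6, 382.1, 77.1]
tool_rot: [2.532, -0.061, 1.484]
force: [-3.5, -1.4, 6.2]
width: 13.2
t 23.55 pos [506.6 382.1  77.1] w 13.2 F [-3.5 -1.4  6.2] q [-0.73  0.8  -0.34  2.1   1.78  0.73 -1.13]
travel [0.45, 6.1, -10.73] angular [0.1, -0.0, -0.1]
```

```bash
python3 -m creep '[{"hand":0,"travel":[0,0.2,-1],"angular":[0,0,0]},{"hand":0,"travel":[0,0.5,-2.5],"angular":[0,0,0]},{"hand":0,"travel":[0,1,-4],"angular":[0,0,0]},{"hand":0,"travel":[0.2,2,-6.5],"angular":[0,0,0]},{"hand":0,"travel":[0.3,4,-9],"angular":[0,0,0]},{"hand":0,"travel":[0.5,6.1,-10.7],"angular":[0,0,0]},{"hand":0,"travel":[0.5,6.1,-10.7],"angular":[0,0,0]},{"hand":0,"travel":[0.5,6.1,-10.7],"angular":[0,0,0]},{"hand":0,"travel":[0.5,6.1,-10.7],"angular":[0,0,0]}]'
python3 - <<'E'
from h import *
import cv2
im=ctrl.get_image("scene")
p,R,s=pose(); m=R.apply([0,0,-12])+p; print('expected mid',m.round(1),'tip',(m+R.apply([0,67,0])).round(1))
u,v=proj(im,m)[0].astype(int); cv2.imwrite("pics/s1.png",cv2.resize(im["frame"][v-90:v+90,u-110:u+110,::-1],None,fx=3,fy=3))
ctrl.get_image("wrist")
for c in("wrist","scene"):
  for t in ["marker_mid","marker_tip"]: print(t,[(np.round(d["at"],1).tolist(),round(d["confidence"],2)) for d in ctrl.spot_point(c,t)])
rows(([520,220,200],-4,0),([561,63,120],-3,0))
E
```

```text
clock: 24.45
eef_pos: [494.5, 380.1, 199.0]
tool_rot: [2.533, -0.06, 1.484]
force: [-1.2, -0.2, -0.2]
width: 12.9
expected mid [487.5 380.1 208.4] tip [542.1 373.  246.6]
marker_mid [([491.0, 383.5, 211.2], 0.94), ([561.2, 510.8, 5.3], 0.91)]
marker_tip [([522.5, 488.4, 10.1], 0.55)]
marker_mid [([557.6, 510.3, 3.2], 0.71), ([489.1, 379.0, 208.9], 0.51)]
marker_tip [([521.8, 485.4, 6.3], 0.59), ([546.2, 372.4, 245.8], 0.55)]
t 24.75 pos [494.9 380.4 199. ] w 13.6 F [-0.8 -0.  -0.2] q [-0.72  0.56 -0.36  2.07  1.39  0.71 -0.73]
travel [-15.73, 3.79, 1.37] angular [34.9, -3.0, -2.0]
travel [-31.46, 4.22, 10.28] angular [34.9, -2.7, -3.0]
```

View pics/s1.png

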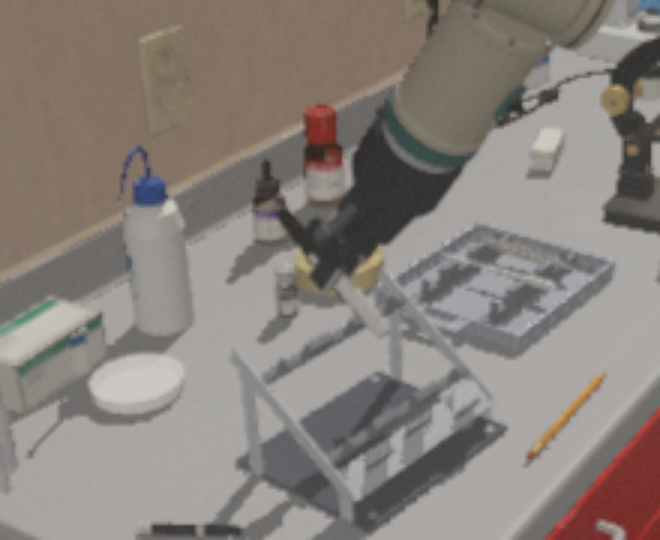

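The marker is held along the tool axis as expected. Carry it over the first place.

```bash
python3 -m creep '[{"hand":0,"travel":[-4,1,0],"angular":[8,-0.7,-0.5]},{"hand":0,"travel":[-8,2,0.5],"angular":[16,-1.3,-1]},{"hand":0,"travel":[-12,3,1],"angular":[24,-2,-1.5]},{"hand":0,"travel":[-16,3.8,1.5],"angular":[32,-2.5,-2]},{"hand":0,"travel":[-20,4,4],"angular":[34.9,-2.7,-3]},{"hand":0,"travel":[-24,4,6],"angular":[34.9,-2.7,-3]},{"hand":0,"travel":[-28,4.2,8.5],"angular":[34.9,-2.7,-3]},{"hand":0,"travel":[-31.4,4.2,10.2],"angular":[34.9,-2.7,-3]},{"hand":0,"travel":[-31.4,4.2,10.2],"angular":[34.9,-2.7,-3]},{"hand":0,"travel":[-31.4,4.2,10.2],"angular":[34.9,-2.7,-3]},{"hand":0,"travel":[-31.4,4.2,10.2],"angular":[34.9,-2.7,-3]},{"hand":0,"travel":[-31.4,4.2,10.2],"angular":[34.9,-2.7,-3]}]'
python3 - <<'E'
from h import *
import cv2
im=ctrl.get_image("wrist"); cv2.imwrite("pics/w9.png",im["frame"][:,:,::-1])
for t in ["marker_mid","place_first","pipette_mid","tweezers_mid"]: print(t,[(np.round(d["at"],1).tolist(),round(d["confidence"],2)) for d in ctrl.spot_point("wrist",t)])
print(pose()[2]['tool_rot'])
rows(([560.5,63,14],-3,0))
E
```

```text
clock: 25.95
eef_pos: [560.4, 65.6, 121.1]
tool_rot: [3.141, -0.002, 1.521]
force: [0.1, -0.0, 0.6]
width: 13.1
marker_mid [([563.7, 70.0, 133.2], 0.95)]
place_first [([561.6, 61.5, 17.3], 0.87), ([559.8, 7.1, 0.8], 0.15)]
pipette_mid [([555.6, 8.1, 23.0], 0.63)]
tweezers_mid [([553.2, -45.6, 23.5], 0.84)]
[ 3.14054443e+00 -5.33575865e-04  1.52111269e+00]
t 26.2 pos [560.5  64.8 121.1] w 13.0 F [-0.4 -0.2  0.3] q [ 0.26  0.74 -0.67  1.85  0.64  0.78  0.76]
travel [-0.19, 0.0, 10.71] angular [0.1, -0.0, 0.2]
```

View pics/w9.png

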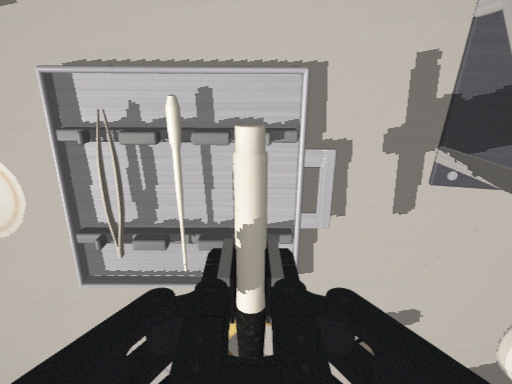

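The pipette (178,190) and tweezers (110,190) are seated. The marker is level over the first place. Lower it.

```bash
python3 -m creep '[{"hand":0,"travel":[-0.2,0,3],"angular":[0,0,0]},{"hand":0,"travel":[-0.2,0,6],"angular":[0,0,0]},{"hand":0,"travel":[-0.2,0,8],"angular":[0,0,0]},{"hand":0,"travel":[-0.2,0,9.3],"angular":[0,0,0]},{"hand":0,"travel":[-0.2,0,10.1],"angular":[0,0,0]},{"hand":0,"travel":[-0.2,0,10.5],"angular":[0,0,0]},{"hand":0,"travel":[-0.2,0,10.7],"angular":[0,0,0]},{"hand":0,"travel":[-0.2,0,10.7],"angular":[0,0,0]},{"hand":0,"travel":[-0.2,0,10.7],"angular":[0,0,0]}]'
python3 - <<'E'
from h import *
rows(([560.5,63,14],-3,0))
for c in ("scene","wrist"):
  ctrl.get_image(c)
  print([(np.round(d["at"],1).tolist(),round(d["confidence"],2)) for d in ctrl.spot_point(c,"marker_mid")])
E
```

```text
clock: 27.1
eef_pos: [560.9, 63.2, 15.1]
tool_rot: [3.139, -0.001, 1.521]
force: [-0.8, -0.3, 3.6]
width: 12.8
t 27.1 pos [560.9  63.2  15.1] w 12.8 F [-0.8 -0.3  3.6] q [ 0.17  0.88 -0.53  1.9   0.8   0.58  0.63]
travel [-0.02, -0.03, 0.11] angular [0.1, -0.1, 0.2]
[([555.6, 507.0, 2.2], 0.57), ([561.0, 63.9, 26.4], 0.45)]
[([561.0, 65.3, 25.0], 0.75)]
```

Contact is felt (3.6 N). Release and retreat.

```bash
python3 -m creep '[{"hand":0,"travel":[0,0,0.05],"angular":[0,0,0]},{"hand":0.35,"travel":[0,0,0],"angular":[0,0,0]},{"hand":0.35,"travel":[0,0,0],"angular":[0,0,0]},{"hand":0.35,"travel":[0,0,0],"angular":[0,0,0]},{"hand":0.35,"travel":[0,0,0],"angular":[0,0,0]},{"hand":0.35,"travel":[0,0,0],"angular":[0,0,0]},{"hand":0.35,"travel":[0,0,-1],"angular":[0,0,0]},{"hand":0.35,"travel":[0,0,-3],"angular":[0,0,0]},{"hand":0.35,"travel":[0,0,-7],"angular":[0,0,0]},{"hand":0.35,"travel":[0,0,-12],"angular":[0,0,0]},{"hand":0.35,"travel":[0,-5,-17],"angular":[0,0,0]},{"hand":0.35,"travel":[0,-8,-20],"angular":[0,0,0]},{"hand":0.35,"travel":[0,-8,-20],"angular":[0,0,0]},{"hand":0.35,"travel":[0,-8,-20],"angular":[0,0,0]},{"hand":0.35,"travel":[0,-8,-20],"angular":[0,0,0]}]'
python3 - <<'E'
from h import *
import cv2
R=Ro.from_euler('z',3,degrees=True)
for c in("wrist","scene"):
  im=ctrl.get_image(c)
  if c=="wrist": cv2.imwrite("pics/w10.png",im["frame"][:,:,::-1])
  for k,p in (("marker",55),("pipette",0),("tweezers",-55)):
   for e in("mid","tip"):
    print(c,k,e,[(R.apply(np.array(d["at"])-[558,8,18])-[0,p,0]).round(1).tolist()+[round(d["confidence"],2)] for d in ctrl.spot_point(c,k+"_"+e)])
print("pencil",[d["at"] for d in ctrl.spot_point("scene","pencil")])
E
```

```text
clock: 28.8
eef_pos: [481.4, 66.5, 214.7]
tool_rot: [3.138, -0.001, 1.52]
force: [-0.1, 0.5, 0.0]
width: 30.3
wrist marker mid [[1.7, 1.7, 9.7, 0.75]]
wrist marker tip [[62.5, -1.0, 3.9, 0.95]]
wrist pipette mid [[-1.6, 2.5, 3.8, 0.68]]
wrist pipette tip []
wrist tweezers mid [[-3.5, 0.6, 1.6, 0.9]]
wrist tweezers tip [[60.2, -1.5, 1.3, 0.89]]
scene marker mid [[2.5, -0.2, 9.0, 0.58], [-24.8, 445.4, -18.9, 0.56], [3.5, -1.6, -1.0, 0.38]]
scene marker tip [[-61.4, 419.2, -15.4, 0.72], [65.7, 0.2, 6.9, 0.48]]
scene pipette mid [[-2.9, -55.7, -0.6, 0.63], [0.6, -2.3, 2.2, 0.56]]
scene pipette tip [[-200.2, 174.6, -18.9, 0.33]]
scene tweezers mid []
scene tweezers tip [[58.9, -0.5, 3.9, 0.54]]
pencil [[369.0, 192.1, -0.4]]
```

View pics/w10.png

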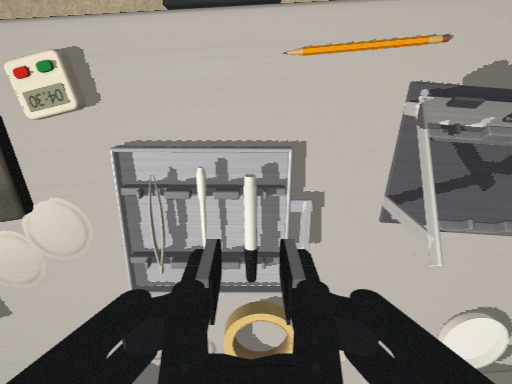

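All three are seated in the right order: tweezers at (155,225), pipette at (203,205), marker at (250,225) next to the tab. The arm is clear of everything.

```bash
python3 -c "
from cell import ctrl
print(ctrl.finish_job())"
```

```text
the job is handed in; nothing more can be done
None
```

I moved all three instruments from the rest to the tray, lowered each one level into its notches and released it there. From the tab they lie marker, pipette, tweezers, with tips on the far side. The job is handed in at about 30 s of the 72 s allowed; no verdict came back.

- **Position:** the last camera estimates, which are only good to about 4 mm, put each centre within about 4 mm lengthwise and 3 mm sideways of its place, at about the right lying height.
- **Surroundings:** the pencil reads within about 5 mm of its start. I saw no contact with the microscope, and the arm was standing clear at about z = 215 mm.
- **Disagreements:**
  - The network put the marker 4–6 mm to one side while it was on the rest; the picture showed it on the gripper's centre line, so I used the picture.
  - Some low-confidence reports were of the look-alike pen or other things, and I ignored them.
  - The final pass found no usable pipette tip, and the scene camera missed the tweezers' centre. An earlier wrist view had put the pipette tip on the far side.
  - The gripper read about 13 mm on the 16 mm marker, but the marker held firmly.

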